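# Clamp a mounted specimen in the microscope fixture

### The arm

A 6-joint arm with a two-finger parallel gripper is mounted at the origin on the work surface. World frame = base frame: x ahead of the robot, y to its left, z up, the work surface at z = 0. Lengths are in m, angles in degrees, forces in N, time in s.
With the tool pointing down it reaches from about 0.3 to 0.875 m from the base axis. Payload 6.4 kg.
Tool frame: the origin (TCP) lies at the very end of the fingers, on their centre line; the grasp point (between the pads) lies 19 mm behind it; z points along the fingers, x is the direction in which the jaws open and shut, and the axes are right-handed (so a half turn about z gives the same grasp; the last joint's range is limited). The gripper opens to 88 mm and grips with 3 to 60 N. Pads are 18 mm wide; open, the fingers measure 123 mm over their backs; the gripper's body (75 mm by 187 mm) begins 45 mm behind the grasp point.
Start: joints at [-84.815, 10.359, 92.074, -0, 77.567, -11.82], TCP at [0.168, -0.55, 0.208] pointing down, gripper open.
Joint ranges: [-171.53, 171.53], [-51.25, 118.39], [17.06, 147.69], [-65.23, 245.23], [0, 150.52], [-178.68, 178.68]. Speed limits (degrees/s): [147.25, 147.25, 172.46, 180, 180, 180].

### API

Orientations are given as a 3x3 rotation matrix whose columns are the frame's x, y, z axes.
In Python, from bench import get_state, snapshot, sign_off, recognise, trace, landmark_of gives the robot as it stands. The module is installed in compiled form; this text tells all that it offers.
- The arm moves only by the tool carry_out, never from a script. Its argument "motion" is a list that holds one entry, the list of rows, each a list of 5 numbers: the opening, from -1 (shut) to 1 (fully open), so that 0 is half open, then the shift along the tool's x, y, z normalised to -1 to 1, where 1 is 30 cm, then the turn about the tool's z normalised to -1 to 1, where 1 is 180 degrees. A call has 1 to 12 rows; each row is the pose to reach, as a shift and turn from the pose commanded when the call began, along the tool's axes at that moment, turning the shorter way round; what a row does not reach only later rows make up. A row lasts 1/12 s, in which the tool goes at most 41.7 mm and 7.16 degrees, less where a joint would pass 70% of its speed; a pose out of reach is approached as far as the arm can. A call with a number of a shift or a turn outside -1 to 1 is refused whole. A call with a gripper value outside its range is refused whole. The fingers move at their own pace and stop on an object; the grip force is fixed at half the most. Time passes only in rows, so rows that repeat a pose let the fingers close. It gives the time, the measured TCP pose, the force and the opening at its end, in the units of the state.
- get_state(): the state, without advancing time (a new reading comes with each control period).
- snapshot(name): name is "scene" or "top"; returns a dict with "frame" (420x560x3 uint8, red, green, blue), "vertical_fov" (degrees; the focal length in pixels is half the picture's height over the tangent of half this angle, whatever the lens; pixels are square), "cx", "cy" (the principal point, pixels), "extrinsics" (4x4, takes a point from camera to world coordinates). Camera axes: x right, y down, z forward; pixel columns grow to the right and rows downward; lengths in m; the calibration is good to about 2 mm. A picture is of the moment at which its call begins. There is no depth.
- sign_off(): hands the job in, once; it reports no verdict.
Trained networks look in the newest picture that a camera, given by its name, has taken for a name from the list of things; names that differ only in an ending like _2 or _b are one class to them, and where a whole thing is asked for, a point or a joint stands for the part that bears it (a point fixed in the world has none). Each returns a list of dicts, best first, with "score" (0 to 1); they miss things now and then, are a little off and sometimes report something else, mostly with a low value. They report only what shows in the picture. A call takes as long as a camera call.
- recognise(camera, label): "position" ([x, y, z] in m, in world coordinates, good to about 4 mm: the middle of the surface that is visible of it).
- trace(camera, label): "region" (420x560 bool, what is visible of it).
- landmark_of(camera, label): "position" ([x, y, z] in m, in world coordinates, good to about 4 mm: a listed point, or the origin of a listed thing).
The state is a dict: "t": time; "qpos": joint angles; "qvel": joint speeds; "tau": joint torques, N m; "position": TCP position; "ee_rot": TCP orientation; "contact_force": force on the tool from outside, world axes, zero at the start; "wrist_torque": the same for the moment, N m; "opening": opening from 0.0 (shut) to 1.0 (fully open).
Only numpy, scipy, OpenCV 4.12 (cv2) and the standard library are available. Lean on these libraries where they do the work, as an engineer would, in place of code of your own. Each camera call takes 0.05 s, during which the arm holds its last target.

### The job

With closed fingertips, push the green specimen mount along its channel in the clamping fixture until it rests against the blue stop, without lifting it. Then push the red-knobbed clamp handle over towards the specimen, past its dead point, until it snaps into lock with the rubber pad pressing on the specimen, and move clear. Do not grasp anything, and leave everything else on the bench where it is.

Things in the scene. Friction and masses are not known exactly. Their poses are not given: they have to be found in the camera images.
- fixture: aluminium base plate fixed to the bench, 120 (x) x 280 (y) x 15 mm thick, origin under its centre, z up; place and yaw vary. Along its own y axis runs a channel between two steel rails (inner faces at x = -21.5 and +21.5 mm, 10 mm wide, tops 21 mm above the bench, y = -130 to +20 mm), open at the -y end and closed at the +y end by a blue stop. A toggle clamp stands behind the stop
- seat (a point): point on the plate's upper face (fixture x = y = 0, 15 mm above the bench) where the centre of the specimen's underside is when it is fully home against the blue stop
- stop (a point): middle of the top edge of the blue stop's face: fixture y = +20 mm, 30 mm above the bench; the stop is 63 mm wide, 10 mm thick
- specimen: loose green resin mount with a small steel sample set in its top: an upright cylinder 40 mm across, 25 mm tall, about 0.09 kg, origin at the centre of its underside. It stands on the plate in the channel, 50 to 100 mm short of the seat on the -y side, and slides between the rails with 1.5 mm play each side
- clamp_handle (a joint): handle angle, rad, about the fixture's x axis. 0 = open, leaning 0.75 rad from vertical towards fixture +y, away from the specimen; that lean is 0.75 minus the value. Starts at 0 to 0.2. A spring resists, up to about 5 N at the knob near 0.6, until the dead point at 1.1; released short of it, it swings back. Beyond, it snaps by itself to the locked stop at 1.5, leaning over the specimen
- handle_pivot (a point): pivot of the handle and of the steel clamp arm (110 mm long, 14 mm wide; one piece with the handle): fixture x = 0, y = +100 mm, 62 mm above the bench, between two dark side plates (y = 62 to 122 mm, 34 mm wide over all, tops 75 mm above the bench). Open, the arm stands upright, reaching 175 mm above the bench; as the handle goes over, it swings down level over the seat
- handle_knob (a point): centre of the red ball knob (28 mm across) at the handle's end, 95 mm from the pivot. Fully open it is 165 mm to the +y side of the seat and 131 mm above the bench; upright, 157 mm above the bench. Below it the handle is a 12 x 6 mm steel bar with an 18 mm red sleeve
- clamp_pad: spring-loaded rubber-tipped spindle, 16 mm across, on the clamp arm, origin on the arm's centre line 100 mm from its pivot; the rubber face is 24 mm along the pad's own -z. Locked on a specimen at the seat, it presses straight down on the middle of its top with about 2.5 N
- black_mount: a loose black resin mount like the specimen (40 mm across, 25 mm tall), standing on the bench on the far (+x) side of the fixture; a bystander
- objective: a spare steel microscope objective standing on the bench on the near side of the fixture, 34 mm across, 44 mm tall, origin under its centre; a bystander
- wash_bottle: white plastic bottle with blue cap, 60 mm across, 150 mm tall, origin under its centre; a bystander
- paste_jar: white jar with blue cap, 64 mm across, 60 mm tall, origin under its centre; a bystander
- screwdriver: a screwdriver lying on the bench; a bystander
- brush: a small brush lying on the bench beyond the fixture; a bystander

How it is judged:
By the outcome, as a careful person would: the job done as asked, in the order asked, and still so for the second after the job is handed in, with the robot touching nothing.
It also fails if it takes over 56 s, if anything falls off the work surface, if the arm or the gripper's body presses on something with over 40 N, if the wrist force passes 120 N, or if a joint passes its speed limit or range.

## Working session

There is one attempt and no reset: what is moved stays moved. The work goes in short steps, Python scripts to look and compute and a tool call to move; the robot and the scene stay as the last step left them, time stands still between calls to the robot, and variables do not carry over. Pictures are saved under pics/ and viewed, and the job is handed in when it is done.

Besides the shell and the picture viewer there is one more tool, called as name(argument=value, ...), one argument or row to a line, values as JSON. carry_out: Moves the arm, as the interface text tells. Its arguments: {"type":"object","properties":{"motion":{"type":"array"}},"required":["motion"]}

```bash
mkdir -p pics
python3 - <<'E'
from bench import *
import cv2
s=get_state();print(s)
for c in("scene","top"):
    d=snapshot(c);cv2.imwrite(f"pics/{c}0.png",d["frame"][:,:,::-1]);print(c,d["vertical_fov"],d["cx"],d["cy"],d["extrinsics"])
    for n in["seat","stop","specimen","handle_pivot","handle_knob","clamp_pad","fixture","black_mount","objective","wash_bottle","paste_jar","screwdriver","brush"]:
        print(n,[(x["position"],round(x["score"],2)) for x in landmark_of(c,n)[:2]])
print(get_state()["t"])
E
```

```text
{'t': 0.0, 'qpos': array([-8.48148260e+01,  1.04011613e+01,  9.21302484e+01,  8.70193470e-04,
        7.75652718e+01, -1.18179394e+01]), 'qvel': array([-0.05799233,  0.02962966, -0.01028855,  0.06015077, -0.11252428,
        0.00318828]), 'tau': array([ 4.61384370e-04, -4.33861434e+01, -3.41850114e+01,  7.03309430e-02,
        3.83625599e-02, -1.51038976e-04]), 'position': array([ 0.16813411, -0.54927864,  0.20672922]), 'ee_rot': array([[ 2.92420417e-01, -9.56289852e-01, -1.37728830e-04],
       [-9.56288441e-01, -2.92420228e-01,  1.68184660e-03],
       [-1.64860754e-03, -3.60097797e-04, -9.99998576e-01]]), 'contact_force': array([-0.85686397,  0.47704082,  0.89648633]), 'wrist_torque': array([-0.00159665,  0.01331983, -0.00276724]), 'opening': 1.0017537468765498}
scene 45.96518308015889 281.00934257253135 202.53207703313188 [[-0.78756715  0.47931815 -0.38728814  1.09837918]
 [ 0.61620277  0.60678213 -0.50210516  0.72919668]
 [-0.00566859 -0.63408955 -0.77323885  1.2330681 ]
 [ 0.          0.          0.          1.        ]]
seat [([0.5635, 0.0356, 0.0176], 0.68), ([0.6051, 0.382, 
[... 1012 characters left out ...]
1.        ]]
seat [([0.5605, 0.0377, 0.0115], 0.79)]
stop [([0.5697, 0.0564, 0.029], 0.96), ([0.5516, -0.3903, 0.0035], 0.51)]
specimen [([0.5535, -0.0166, 0.0126], 0.77), ([0.5535, -0.3927, 0.001], 0.55)]
handle_pivot [([0.5816, 0.1366, 0.0578], 0.65)]
handle_knob [([0.5962, 0.1899, 0.138], 0.82), ([0.576, 0.1387, 0.0615], 0.56)]
clamp_pad [([0.579, 0.1142, 0.1607], 0.6)]
fixture [([0.5605, 0.0356, 0.0012], 0.81)]
black_mount [([0.6578, -0.059, -0.0023], 0.69)]
objective [([0.4672, 0.0917, -0.0006], 0.52)]
wash_bottle []
paste_jar [([0.6061, 0.3814, 0.0023], 0.59)]
screwdriver [([0.2966, -0.3206, 0.0043], 0.71)]
brush [([0.7944, 0.039, -0.0012], 0.79), ([0.5541, -0.0166, 0.0131], 0.31)]
1.4
```

View pics/top0.png

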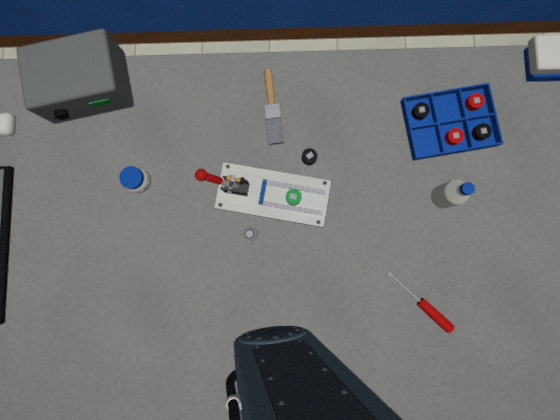

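View pics/scene0.png

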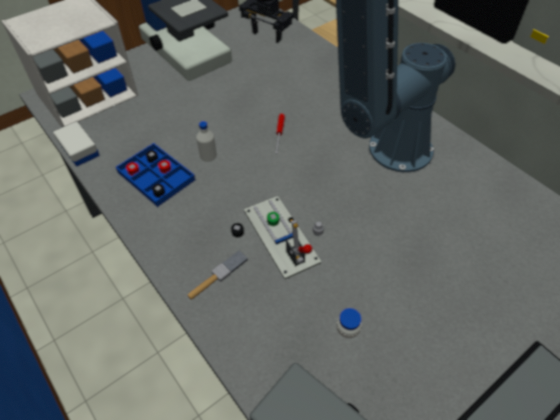

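The top view shows the fixture centred near (273,193), with the green specimen at (293,197), the blue stop at (263,192) and the red knob at (201,175). The objective is at (250,234) and the black mount at (310,157). I'll refine the fixture pose from the plate outline.

```bash
cat > h.py <<'E'
import numpy as np,cv2
from bench import *
def cam(d):
    f=d["frame"].shape[0]/2/np.tan(np.radians(d["vertical_fov"])/2);return f,d["cx"],d["cy"],np.array(d["extrinsics"])
def back(d,uv,z):
    f,cx,cy,E=cam(d);uv=np.atleast_2d(uv).astype(float)
    r=np.c_[(uv[:,0]-cx)/f,(uv[:,1]-cy)/f,np.ones(len(uv))]@E[:3,:3].T
    return E[:3,3]+r*((z-E[2,3])/r[:,2])[:,None]
def proj(d,P):
    f,cx,cy,E=cam(d);p=(np.atleast_2d(P)-E[:3,3])@E[:3,:3];return np.c_[cx+f*p[:,0]/p[:,2],cy+f*p[:,1]/p[:,2]]
E
python3 - <<'E'
from h import *
d=snapshot("top");np.set_printoptions(precision=4,suppress=True)
img=d["frame"]
sub=img[140:245,180:345]
cv2.imwrite("pics/crop1.png",cv2.resize(sub[:,:,::-1],None,fx=4.8,fy=4.8,interpolation=cv2.INTER_CUBIC))
t=trace("top","fixture")
for x in t[:2]:print(x["score"],x["region"].sum())
hsv=cv2.cvtColor(img,cv2.COLOR_RGB2HSV)
m=((img.min(2)>165)).astype(np.uint8);m[:140]=0;m[250:]=0;m[:,:200]=0;m[:,345:]=0
n,l,st,c=cv2.connectedComponentsWithStats(m);k=1+np.argmax(st[1:,4]);
print(st[k])
cn=max(cv2.findContours((l==k).astype(np.uint8),0,1)[0],key=cv2.contourArea)
h=cv2.convexHull(cn)[:,0]
P=back(d,h,0.015)[:,:2]
r=cv2.minAreaRect((P*1000).astype(np.float32));print(r)
g=(hsv[:,:,0]>45)&(hsv[:,:,0]<80)&(hsv[:,:,1]>120);g[:140]=0;g[250:]=0;g[:,:200]=0;g[:,345:]=0
ys,xs=np.nonzero(g);print("green",xs.mean(),ys.mean(),g.sum(),back(d,[(xs.min()+xs.max())/2,(ys.min()+ys.max())/2],0.04))
E
```

```text
0.6 5316
[ 215  163  116   64 3249]
((561.3306274414062, 35.77422332763672), (277.1728515625, 117.52600860595703), 79.00887298583984)
green 293.1278195488722 196.58646616541353 133 [[ 0.5507 -0.0158  0.04  ]]
```

View pics/crop1.png

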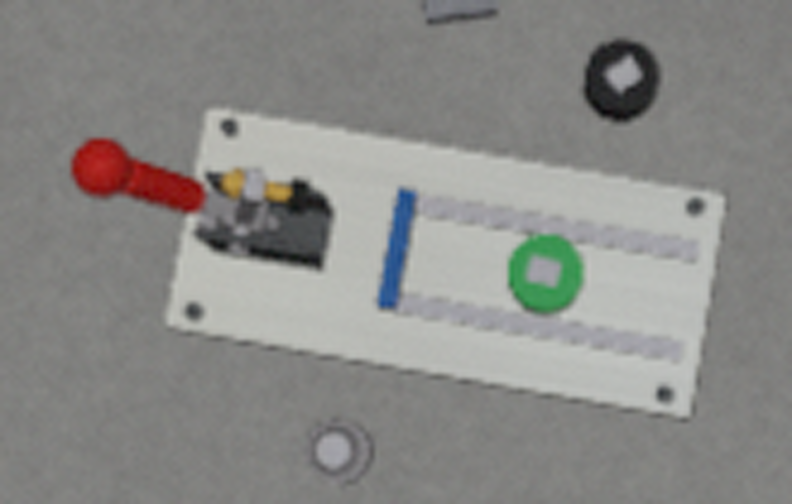

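carry_out(
  motion=[
    [[-1, -0.1, -0.15, 0, -0.08], [-1, -0.2, -0.3, 0, -0.15], [-1, -0.3, -0.45, 0, -0.2], [-1, -0.4, -0.58, 0, -0.25], [-1, -0.5, -0.7, 0, -0.3], [-1, -0.573, -0.822, 0, -0.344], [-1, -0.573, -0.822, 0, -0.344], [-1, -0.573, -0.822, 0, -0.344], [-1, -0.573, -0.822, 0, -0.344], [-1, -0.573, -0.822, 0, -0.344]],
  ],
)

```text
t: 2.33
position: [0.3545, -0.3124, 0.2079]
ee_rot: [[0.982, -0.187, 0.0], [-0.187, -0.982, -0.001], [0.0, 0.0, -1.0]]
contact_force: [-0.3, -0.9, -0.2]
opening: 0.268
```

```bash
cat >> h.py <<'E'
np.set_printoptions(precision=4,suppress=True)
C=np.array([0.5613,0.0358,0]);a=np.radians(-11.0)
R=np.array([[np.cos(a),-np.sin(a),0],[np.sin(a),np.cos(a),0],[0,0,1]])
def st():
    s=get_state();T=s["ee_rot"];p=s["position"]
    print("t",s["t"],"open",s["opening"],"F",s["contact_force"],"tcp fix mm",1000*R.T@(p-C),"tool x in fix deg",np.degrees(np.arctan2(*(R.T@T[:,0])[[1,0]])),"q",s["qpos"]);return s
def go(x,y,z):
    s=st();w=C+R@np.array([x,y,z])/1000;print("tool shift norm",s["ee_rot"].T@(w-s["position"])/0.3)
E
python3 -c "
from h import *
go(0,-115,100)"
```

```text
t 2.3333 open 0.2680125002365429 F [-0.349  -0.9185 -0.2456] tcp fix mm [-136.5803 -381.2931  207.8603] tool x in fix deg 0.23471950481714723 q [-55.8258  -3.1504 106.3237  -0.0043  76.7932 -45.0595]
tool shift norm [ 0.4588 -0.8859  0.3593]
```

carry_out(
  motion=[
    [[-1, 0.06, -0.12, 0, 0], [-1, 0.12, -0.24, 0.05, 0], [-1, 0.18, -0.36, 0.1, 0], [-1, 0.24, -0.48, 0.15, 0], [-1, 0.3, -0.6, 0.2, 0], [-1, 0.36, -0.72, 0.25, 0], [-1, 0.42, -0.82, 0.3, 0], [-1, 0.459, -0.886, 0.359, 0], [-1, 0.459, -0.886, 0.359, 0], [-1, 0.459, -0.886, 0.359, 0], [-1, 0.459, -0.886, 0.359, 0]],
  ],
)

```text
t: 3.25
position: [0.5398, -0.0798, 0.1001]
ee_rot: [[0.981, -0.194, -0.0], [-0.194, -0.981, -0.0], [-0.0, 0.0, -1.0]]
contact_force: [0.8, 0.9, 0.6]
opening: 0.008
```

```bash
python3 -c "
from h import *
d=snapshot('top');cv2.imwrite('pics/top2.png',cv2.resize(d['frame'][120:270,170:370,::-1],None,fx=4,fy=4,interpolation=cv2.INTER_CUBIC))
d=snapshot('scene');cv2.imwrite('pics/sc2.png',cv2.resize(d['frame'][150:300,180:380,::-1],None,fx=4,fy=4,interpolation=cv2.INTER_CUBIC))
go(0,-110,25)"
```

```text
t 3.35 open 0.006216942224944384 F [ 0.0772  0.7759 -0.7864] tcp fix mm [   1.3373 -118.2477  100.9699] tool x in fix deg -0.22522560575882827 q [-20.9296  13.6018 101.5102  -0.0185  64.7964  -9.6965]
tool shift norm [-0.005  -0.0276  0.2532]
```

View pics/sc2.png

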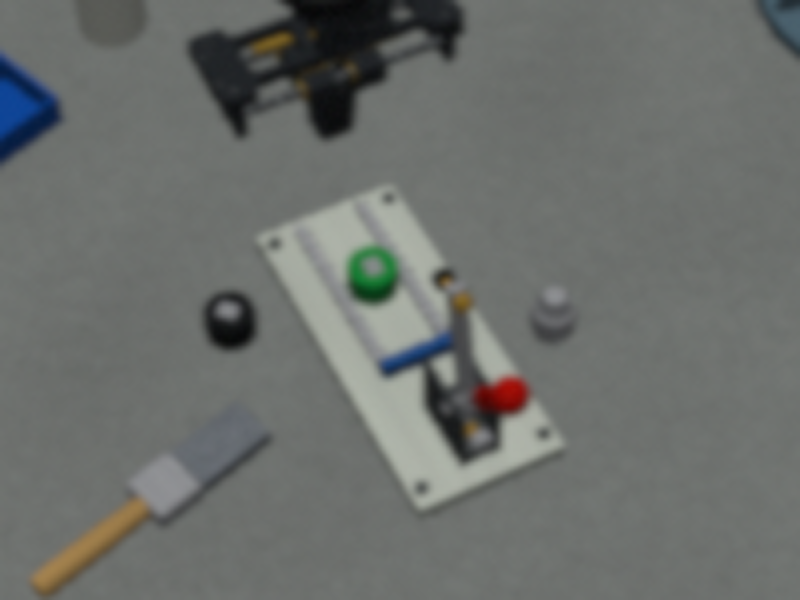

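The scene picture shows the gripper shut, with the wide axis of its body across the channel. The specimen is at (373,273), the blue stop at (415,355) and the knob at (512,393) in the crop. The channel behind the specimen is clear, so I'll descend.

carry_out(
  motion=[
    [[-1, -0.004, 0, 0.08, 0], [-1, -0.004, 0, 0.16, 0], [-1, -0.004, 0, 0.21, 0], [-1, -0.004, 0, 0.245, 0], [-1, -0.004, 0, 0.25, 0], [-1, -0.004, 0, 0.25, 0]],
  ],
)

```text
t: 3.85
position: [0.5387, -0.0796, 0.0253]
ee_rot: [[0.981, -0.194, 0.0], [-0.194, -0.981, -0.0], [0.0, 0.0, -1.0]]
contact_force: [0.0, -0.1, 0.4]
opening: 0.003
```

```bash
python3 -c "
from h import *
go(0,-35,25)"
```

```text
t 3.85 open 0.0029682398926991664 F [ 0.0346 -0.1441  0.3639] tcp fix mm [  -0.1942 -117.5481   25.2681] tool x in fix deg -0.15825287619403242 q [-20.8924  20.1866 103.5498  -0.0041  56.2563  -9.7318]
tool shift norm [-0.0001 -0.2752  0.0009]
```

carry_out(
  motion=[
    [[-1, 0, -0.05, 0, 0], [-1, 0, -0.09, 0, 0], [-1, 0, -0.105, 0, 0], [-1, 0, -0.12, 0, 0], [-1, 0, -0.135, 0, 0], [-1, 0, -0.15, 0, 0], [-1, 0, -0.165, 0, 0], [-1, 0, -0.18, 0, 0], [-1, 0, -0.195, 0, 0], [-1, 0, -0.21, 0, 0], [-1, 0, -0.22, 0, 0], [-1, 0, -0.22, 0, 0]],
  ],
)

```text
t: 4.85
position: [0.5515, -0.0133, 0.0249]
ee_rot: [[0.981, -0.191, -0.0], [-0.191, -0.981, 0.0], [-0.0, -0.0, -1.0]]
contact_force: [0.3, -0.4, 0.0]
opening: 0.004
```

```bash
python3 -c "
from h import *
d=snapshot('top');cv2.imwrite('pics/top3.png',cv2.resize(d['frame'][120:270,170:370,::-1],None,fx=4,fy=4,interpolation=cv2.INTER_CUBIC))
d=snapshot('scene');cv2.imwrite('pics/sc3.png',cv2.resize(d['frame'][180:285,210:350,::-1],None,fx=5.5,fy=5.5,interpolation=cv2.INTER_CUBIC))
print([(x['position'],x['score']) for x in landmark_of('scene','specimen')[:2]])
go(0,-29,25)"
```

```text
[([0.5546, -0.0199, 0.0165], 0.45), ([0.6047, 0.3835, 0.0003], 0.22)]
t 5.0 open 0.0007470788092830496 F [ 0.0373 -0.2198  0.3595] tcp fix mm [ -0.1686 -50.7897  24.9206] tool x in fix deg -0.0722512393876783 q [-13.7855  20.976  102.4937  -0.0037  56.5298  -2.7112]
tool shift norm [ 0.0005 -0.0726 -0.0003]
```

View pics/sc3.png

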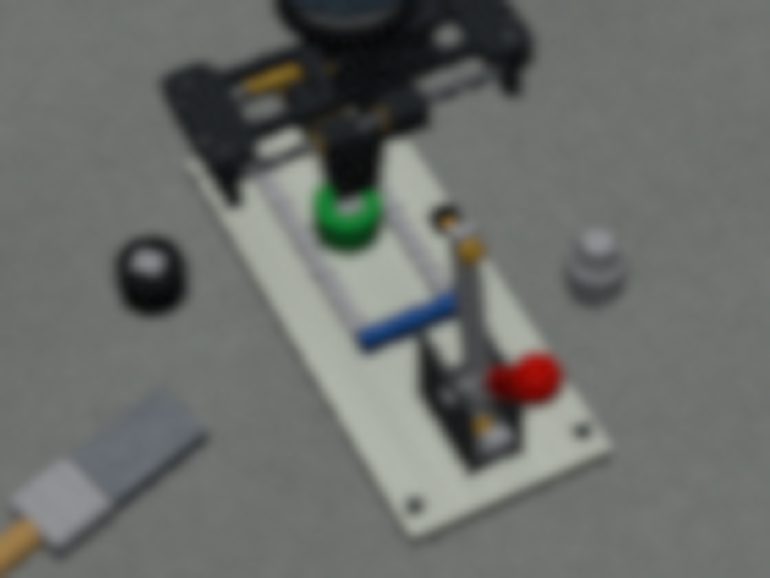

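```bash
python3 -c "
from h import *
d=snapshot('scene')
g=lambda x,y,z:C+R@np.array([x,y,z])/1000
s=get_state()
print('tcp px',proj(d,s['position']),'seat',proj(d,g(0,0,15)),'stop L/R top',proj(d,[g(-31,20,30),g(31,20,30)]))
print('spec y-53 top',proj(d,g(0,-53,40)),'bottom', proj(d,g(0,-53,15)),'front top/bottom edge',proj(d,[g(0,-33,40),g(0,-33,15)]))
print('finger corners',proj(d,[g(x,-50.8+y,25) for x in(-17,17) for y in (-9,9)]))
f=d['frame'];h=cv2.cvtColor(f,cv2.COLOR_RGB2HSV)
for n in ('scene','top'):
  d=snapshot(n);h=cv2.cvtColor(d['frame'],cv2.COLOR_RGB2HSV)
  m=((h[:,:,0]>45)&(h[:,:,0]<80)&(h[:,:,1]>120));m[:150]=0;m[250:]=0
  ys,xs=np.nonzero(m);print(n,m.sum(),xs.min(),xs.max(),ys.min(),ys.max())
"
```

```text
tcp px [[274.3624 219.7696]] seat [[281.8746 233.6657]] stop L/R top [[294.1015 231.7042]
 [275.611  239.4819]]
spec y-53 top [[273.9145 216.2909]] bottom [[274.0502 221.2536]] front top/bottom edge [[276.8673 220.9391]
 [276.9664 225.8796]]
finger corners [[277.9384 215.7226]
 [280.5855 219.8432]
 [268.0498 219.7371]
 [270.647  223.9112]]
scene 81 268 278 213 224
top 6 8 12 172 245
```

View pics/top3.png

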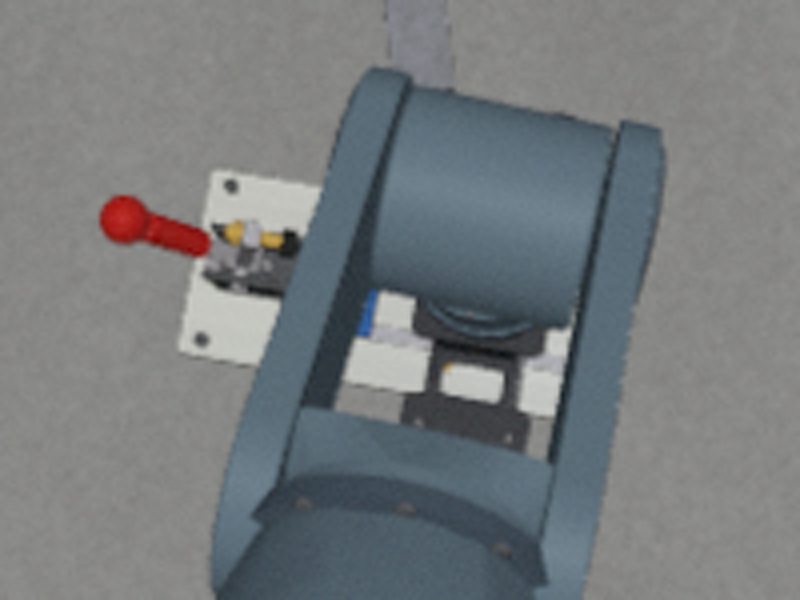

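```bash
python3 -c "
from h import *
d=snapshot('scene')
g=lambda x,y,z:C+R@np.array([x,y,z])/1000
print('sc2 tcp px crop',(proj(d,g(1.3,-118.2,101))-[180,150])*4)
im=cv2.resize(d['frame'][190:250,240:320,::-1],None,fx=10,fy=10,interpolation=cv2.INTER_NEAREST)
def dot(p,c):
  q=((proj(d,p)[0]-[240,190]+.5)*10).astype(int);cv2.circle(im,tuple(q.tolist()),4,c,-1)
for x in(-17,17):
  for y in(-9,9):
    for z in (25,64): dot(g(x,-50.8+y,z),(0,0,255) if z==25 else (255,0,255))
for t in np.arange(0,6.28,.3):
  dot(g(20*np.cos(t),-53+20*np.sin(t),40),(0,255,255)); dot(g(20*np.cos(t),-53+20*np.sin(t),15),(255,255,0))
cv2.imwrite('pics/ov4.png',im)
st()
"
```

```text
sc2 tcp px crop [[334.2843 155.8021]]
t 5.2 open 0.0020572932881994747 F [-0.3492 -0.4577 -1.4213] tcp fix mm [ -0.1609 -50.9379  24.9317] tool x in fix deg -0.09225568121539128 q [-13.8025  20.9725 102.4968  -0.0012  56.5296  -2.7096]
```

View pics/ov4.png

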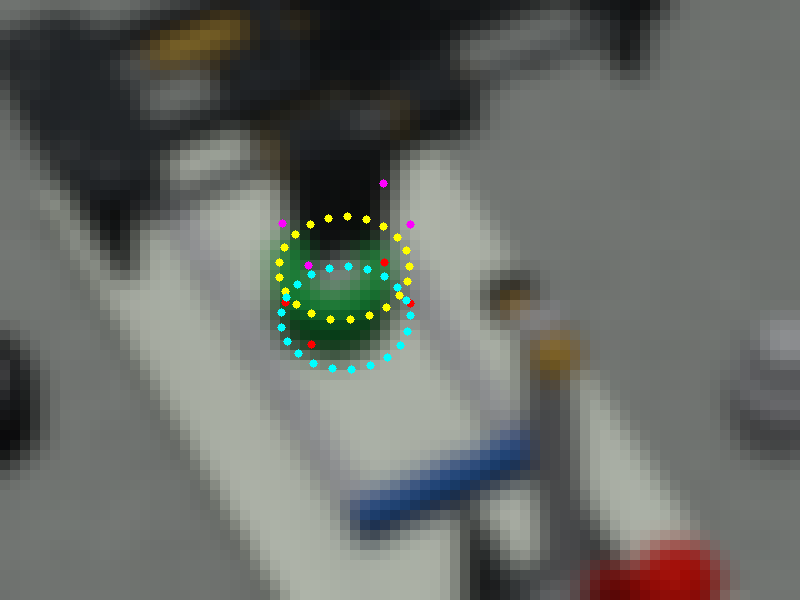

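```bash
python3 -c "
from h import *
d=snapshot('top')
g=lambda x,y,z:C+R@np.array([x,y,z])/1000
for z in (89,110,140):
  print(z,(proj(d,[g(-93,-51,z),g(-93,-88,z),g(-93,-14,z)])-[170,120])*4)
print('tip',(proj(d,g(0,-51,25))-[170,120])*4)
E=d['extrinsics'];E2=snapshot('scene')['extrinsics'];print(E2)
"
```

```text
89 [[462.0487 452.0225]
 [525.4773 463.3043]
 [398.8291 440.7778]]
110 [[461.5723 450.9157]
 [526.5205 462.4661]
 [396.8431 439.4042]]
140 [[460.8507 449.2393]
 [528.1007 461.1963]
 [393.8354 437.324 ]]
tip [[489.409 307.563]]
[[-0.7876  0.4793 -0.3873  1.0984]
 [ 0.6162  0.6068 -0.5021  0.7292]
 [-0.0057 -0.6341 -0.7732  1.2331]
 [ 0.      0.      0.      1.    ]]
```

```bash
python3 -c "
from h import *
d=snapshot('scene')
g=lambda x,y,z:C+R@np.array([x,y,z])/1000
for z in (25,60,89,125,160):
  print(z,(proj(d,[g(93,-51,z),g(93,-14,z),g(-93,-51,z),g(-93,-14,z)])-[240,190])*10)
im=cv2.resize(d['frame'][100:250,200:360,::-1],None,fx=5,fy=4.0*1.25,interpolation=cv2.INTER_CUBIC)
cv2.imwrite('pics/sc5.png',im[:,:800][:600] if 0 else cv2.resize(im,(640,600)))
"
```

```text
25 [[ 66.9257 409.9186]
 [118.6248 499.5019]
 [609.38   188.8113]
 [666.7466 272.2457]]
60 [[ 59.919  340.1992]
 [112.4848 430.4486]
 [612.2846 117.5798]
 [670.7286 201.5245]]
89 [[ 53.9143 280.451 ]
 [107.2204 371.2424]
 [614.771   56.6073]
 [674.1387 140.9612]]
125 [[ 46.1956 203.6471]
 [100.4497 295.0958]
 [617.9631 -21.6737]
 [678.5189  63.1684]]
160 [[  38.3946  126.0239]
 [  93.6028  218.0921]
 [ 621.1848 -100.6792]
 [ 682.9421  -15.3869]]
```

View pics/sc5.png

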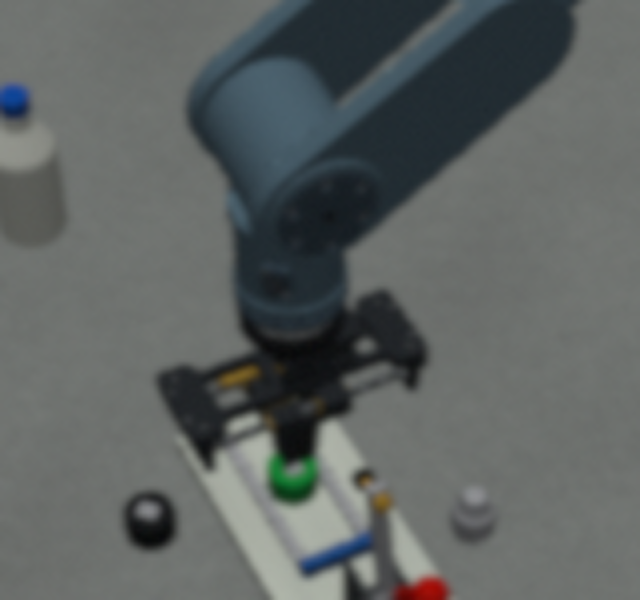

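The scene view puts the specimen still at its first pixel (273,218), and the finger's lower end covers the rear of its top at (274,215). That means the fingertips passed over it. They really hang about 33 mm higher than the reported TCP, while the top view agrees in x and y. I'll back off and check this offset.

carry_out(
  motion=[
    [[-1, 0, 0.08, 0, 0], [-1, 0, 0.16, 0, 0], [-1, 0, 0.23, 0, 0], [-1, 0, 0.23, 0, 0], [-1, 0, 0.23, 0, 0]],
  ],
)

```text
t: 5.77
position: [0.5381, -0.0824, 0.025]
ee_rot: [[0.981, -0.194, 0.0], [-0.194, -0.981, 0.0], [0.0, -0.0, -1.0]]
contact_force: [0.9, 0.1, 0.0]
opening: 0.006
```

```bash
cat >> h.py <<'E'
g=lambda x,y,z:C+R@np.array([x,y,z])/1000
def ov(name,zs=(25,),off=0):
    s=st();p=1000*R.T@(s["position"]-C)
    d=snapshot('scene')
    im=cv2.resize(d['frame'][170:245,240:340,::-1],None,fx=8,fy=8,interpolation=cv2.INTER_CUBIC)
    for dz,c in ((0,(0,0,255)),(33,(255,0,255))):
      for x in(-17.5,17.5):
        for y in(-9,9):
          q=((proj(d,g(p[0]+x,p[1]+y,p[2]+dz))[0]-[240,170]+.5)*8).astype(int);cv2.circle(im,tuple(q.tolist()),3,c,-1)
    cv2.imwrite(name,im)
E
python3 -c "
from h import *
ov('pics/ov6.png')"
```

```text
t 5.7667 open 0.00557587446616732 F [0.9405 0.1128 0.0462] tcp fix mm [  -0.1953 -120.4686   24.9849] tool x in fix deg -0.20856226767838798 q [-21.2134  20.2004 103.5732   0.0166  56.2223 -10.0141]
```

View pics/ov6.png

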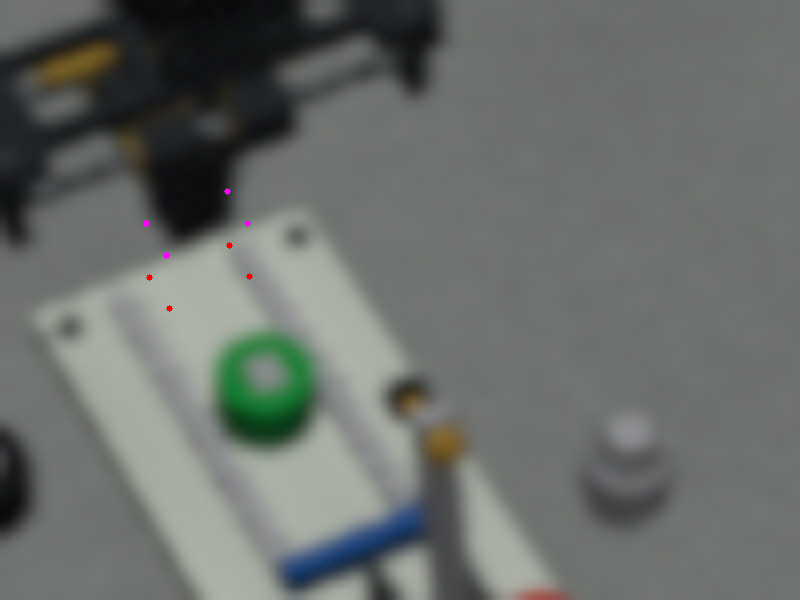

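carry_out(
  motion=[
    [[-1, 0, 0, 0.03, 0], [-1, 0, 0, 0.06, 0], [-1, 0, 0, 0.083, 0], [-1, 0, 0, 0.083, 0], [-1, 0, 0, 0.083, 0]],
  ],
)

```text
t: 6.23
position: [0.5373, -0.0808, -0.0011]
ee_rot: [[0.982, -0.191, -0.002], [-0.191, -0.982, 0.001], [-0.002, -0.0, -1.0]]
contact_force: [-0.3, -0.3, 0.4]
opening: 0.007
```

```bash
python3 -c "
from h import *
ov('pics/ov7.png')"
```

```text
t 6.2333 open 0.0066370361175861915 F [-0.3282 -0.272   0.38  ] tcp fix mm [  -1.2727 -119.0782   -1.1263] tool x in fix deg -0.03357091424128964 q [-21.0796  22.7887 103.8981   0.0043  53.444  -10.0485]
```

View pics/ov7.png

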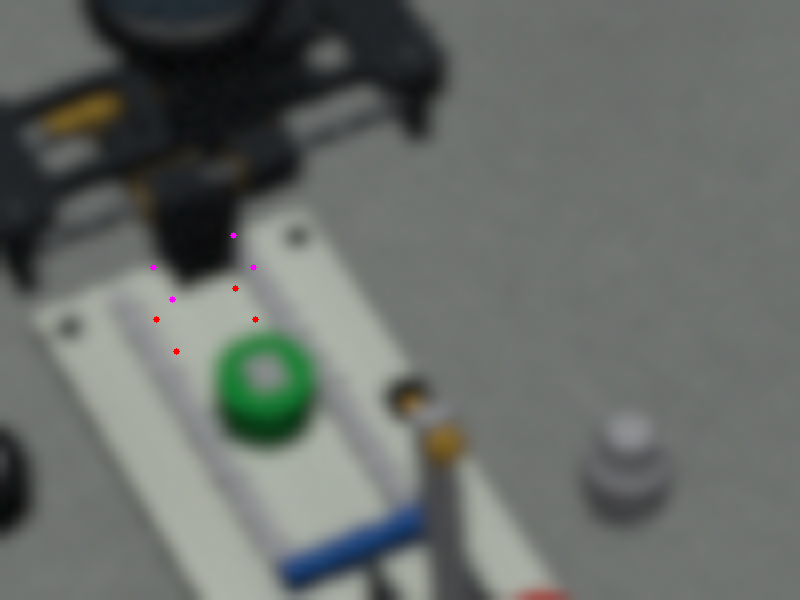

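carry_out(
  motion=[
    [[-1, 0.003, 0, 0.012, 0], [-1, 0.004, 0, 0.024, 0], [-1, 0.004, 0, 0.028, 0], [-1, 0.004, -0.06, 0.028, 0], [-1, 0.004, -0.1, 0.028, 0], [-1, 0.004, -0.115, 0.028, 0], [-1, 0.004, -0.13, 0.028, 0], [-1, 0.004, -0.145, 0.028, 0], [-1, 0.004, -0.16, 0.028, 0], [-1, 0.004, -0.175, 0.028, 0], [-1, 0.004, -0.175, 0.028, 0]],
  ],
)

```text
t: 7.2
position: [0.5495, -0.0298, -0.0083]
ee_rot: [[0.981, -0.192, 0.0], [-0.192, -0.981, 0.0], [0.0, -0.0, -1.0]]
contact_force: [0.3, -0.1, -0.6]
opening: 0.009
```

```bash
python3 -c "
from h import *
ov('pics/ov8.png')"
```

```text
t 7.2 open 0.009056783051207886 F [ 0.3351 -0.127  -0.6022] tcp fix mm [  0.9579 -66.6118  -8.3446] tool x in fix deg -0.050593715110285854 q [-15.4676  24.1502 103.0254   0.0133  52.8238  -4.4251]
```

View pics/ov8.png

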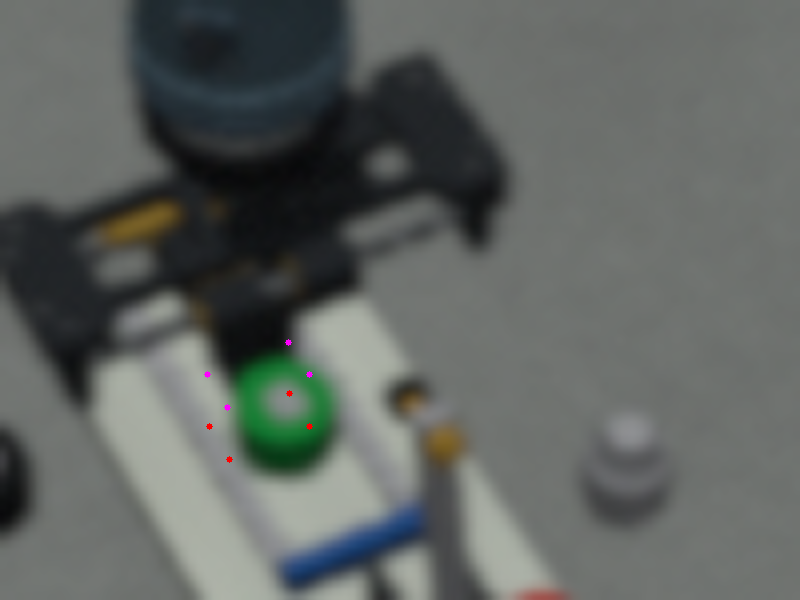

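carry_out(
  motion=[
    [[-1, 0, -0.01, 0, 0], [-1, 0, -0.02, 0, 0], [-1, 0, -0.03, 0, 0], [-1, 0, -0.04, 0, 0], [-1, 0, -0.05, 0, 0], [-1, 0, -0.06, 0, 0], [-1, 0, -0.07, 0, 0], [-1, 0, -0.08, 0, 0], [-1, 0, -0.09, 0, 0], [-1, 0, -0.1, 0, 0], [-1, 0, -0.1, 0, 0]],
  ],
)

```text
t: 8.17
position: [0.5552, -0.0003, -0.0084]
ee_rot: [[0.981, -0.192, -0.0], [-0.192, -0.981, 0.0], [-0.0, -0.0, -1.0]]
contact_force: [0.2, 0.2, 0.3]
opening: 0.004
```

```bash
python3 -c "
from h import *
ov('pics/ov9.png')"
```

```text
t 8.1667 open 0.004332568137229942 F [0.2248 0.1996 0.3229] tcp fix mm [  0.9308 -36.6008  -8.41  ] tool x in fix deg -0.04886614862135373 q [-12.2879  24.6457 102.2906   0.014   53.0669  -1.2474]
```

View pics/ov9.png

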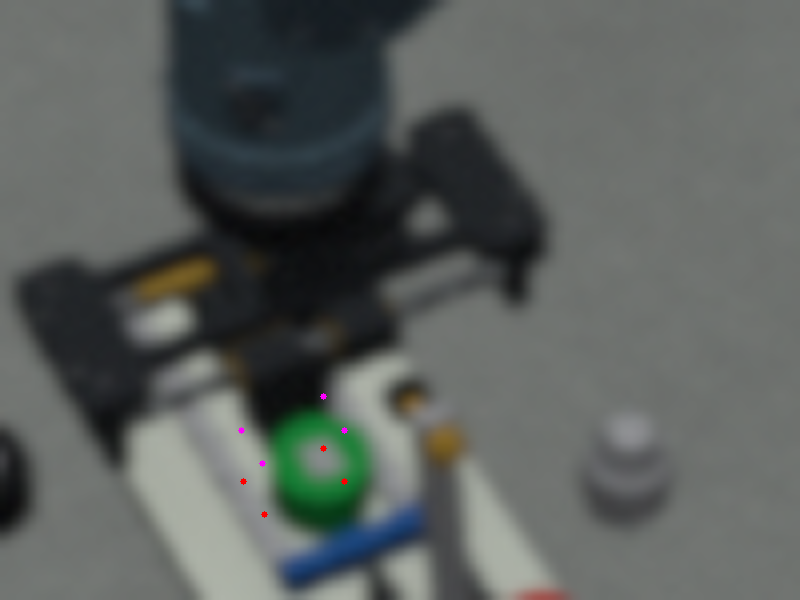

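carry_out(
  motion=[
    [[-1, 0, -0.005, 0, 0], [-1, 0, -0.01, 0, 0], [-1, 0, -0.015, 0, 0], [-1, 0, -0.018, 0, 0], [-1, 0, -0.021, 0, 0], [-1, 0, -0.023, 0, 0], [-1, 0, -0.025, 0, 0]],
  ],
)

```text
t: 8.8
position: [0.5566, 0.0065, -0.0084]
ee_rot: [[0.981, -0.192, 0.0], [-0.192, -0.981, 0.0], [0.0, -0.0, -1.0]]
contact_force: [-0.3, -0.2, 0.7]
opening: 0.005
```

```bash
python3 -c "
from h import *
st()"
```

```text
t 8.8 open 0.005126834752031475 F [-0.2914 -0.227   0.6667] tcp fix mm [  1.0298 -29.6874  -8.3785] tool x in fix deg -0.07482119451739096 q [-11.5518  24.7861 102.0738   0.0003  53.1395  -0.4772]
```

Still no contact force. I'll creep on in small steps.

carry_out(
  motion=[
    [[-1, 0, -0.001, 0, 0], [-1, 0, -0.003, 0, 0], [-1, 0, -0.005, 0, 0], [-1, 0, -0.005, 0, 0]],
  ],
)

```text
t: 9.13
position: [0.5569, 0.0077, -0.0084]
ee_rot: [[0.981, -0.192, -0.0], [-0.192, -0.981, -0.0], [-0.0, 0.0, -1.0]]
contact_force: [-0.7, -1.0, -0.1]
opening: 0.003
```

```bash
python3 -c "
from h import *
ov('pics/ov10.png')"
```

```text
t 9.1333 open 0.003017451492013407 F [-0.7161 -1.0224 -0.0515] tcp fix mm [  1.0456 -28.3757  -8.3643] tool x in fix deg -0.06689168252770686 q [-11.4012  24.8156 102.027   -0.0246  53.1574  -0.3195]
```

View pics/ov10.png

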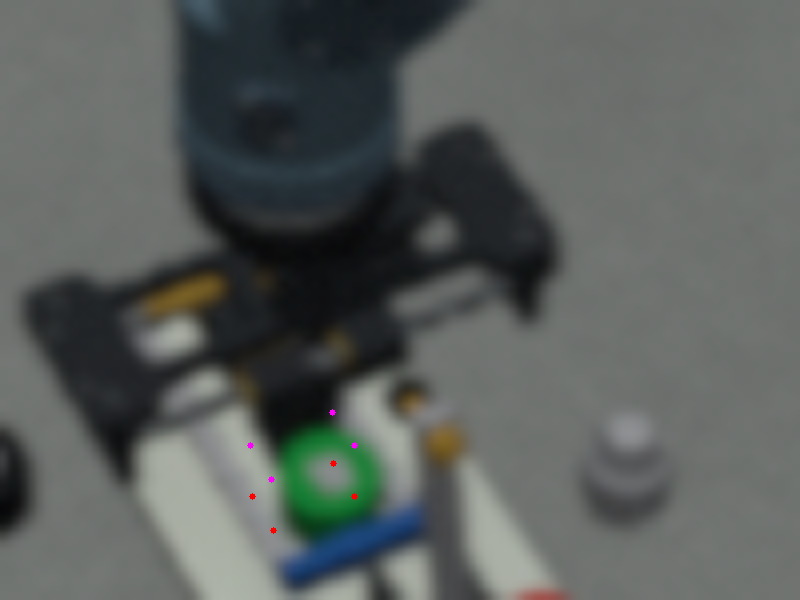

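carry_out(
  motion=[
    [[-1, 0, -0.002, 0, 0], [-1, 0, -0.004, 0, 0], [-1, 0, -0.004, 0, 0]],
  ],
)

```text
t: 9.43
position: [0.5572, 0.0078, -0.0082]
ee_rot: [[0.981, -0.192, -0.0], [-0.192, -0.981, -0.002], [0.0, 0.002, -1.0]]
contact_force: [-0.8, -7.1, 0.8]
opening: 0.003
```

```bash
python3 -c "
from h import *
st()"
```

```text
t 9.4333 open 0.002988676534456868 F [-0.7724 -7.0695  0.7972] tcp fix mm [  1.2943 -28.2306  -8.2258] tool x in fix deg -0.05963057531821651 q [-11.3322  24.8312 101.9815  -0.1309  53.1734  -0.1941]
```

The force reached 7 N with no further travel, so the specimen is seated against the stop. Backing off and rising.

carry_out(
  motion=[
    [[-1, 0, 0.02, 0, 0], [-1, 0, 0.05, 0, 0], [-1, 0, 0.08, -0.05, 0], [-1, 0, 0.08, -0.18, 0], [-1, 0, 0.08, -0.31, 0], [-1, 0, 0.08, -0.44, 0], [-1, 0, 0.08, -0.57, 0], [-1, 0, 0.08, -0.65, 0], [-1, 0, 0.08, -0.65, 0], [-1, 0, 0.08, -0.65, 0]],
  ],
)

```text
t: 10.27
position: [0.5535, -0.015, 0.1883]
ee_rot: [[0.981, -0.192, 0.004], [-0.192, -0.981, -0.001], [0.004, -0.0, -1.0]]
contact_force: [-0.4, -0.3, -0.5]
opening: 0.005
```

```bash
python3 -c "
from h import *
ov('pics/ov11.png')
for c in ('scene','top'):
  snapshot(c)
  for n in ('specimen','handle_knob','handle_pivot'):print(c,n,[(1000*R.T@(np.array(x['position'])-C),x['score']) for x in landmark_of(c,n)[:2]])
go(0,208,185)"
```

```text
t 10.2667 open 0.005029180661507448 F [-0.4075 -0.2785 -0.5138] tcp fix mm [  2.0592 -51.3224 188.3063] tool x in fix deg -0.08409939313261418 q [-13.8476   8.5215  96.4949   0.025   74.7639  -2.77  ]
scene specimen [(array([ 3.6865, -0.0984, 16.5   ]), 0.62)]
scene handle_knob [(array([  2.1721, 158.6289, 137.2   ]), 0.7)]
scene handle_pivot [(array([-2.7015, 98.7998, 62.1   ]), 0.79)]
top specimen [(array([-191.9197, -402.006 ,    0.7   ]), 0.61), (array([-0.3324,  3.8065, 10.9   ]), 0.52)]
top handle_knob [(array([  0.315 , 156.1286, 136.5   ]), 0.79), (array([ 2.6708, 22.4216, 31.6   ]), 0.4)]
top handle_pivot [(array([ -2.9739, 102.8217,  57.7   ]), 0.93)]
t 10.7167 open 0.00578756894406767 F [-0.4603  0.2299 -0.626 ] tcp fix mm [  0.5835 -51.0271 185.7094] tool x in fix deg -0.07380045327936391 q [-13.8103   8.7229  96.5791   0.0025  74.7882  -2.7372]
tool shift norm [-0.0031 -0.8634  0.0025]
```

View pics/ov11.png

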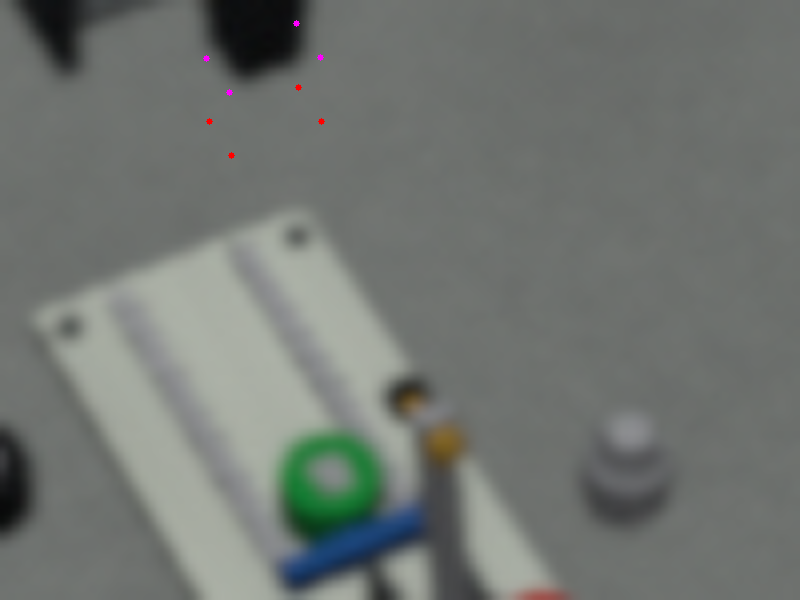

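Specimen at the seat (centre measured within 4 mm, touching the blue stop at (355,545) in the picture). Now over the clamp to the far side of the knob.

carry_out(
  motion=[
    [[-1, 0, -0.1, -0.03, 0], [-1, 0, -0.22, -0.03, 0], [-1, 0, -0.34, -0.03, 0], [-1, 0, -0.46, -0.03, 0], [-1, 0, -0.58, -0.03, 0], [-1, 0, -0.7, -0.03, 0], [-1, 0, -0.8, -0.03, 0], [-1, 0, -0.87, -0.03, 0], [-1, 0, -0.87, -0.03, 0], [-1, 0, -0.87, -0.03, 0]],
  ],
)

```text
t: 11.55
position: [0.6023, 0.2426, 0.1949]
ee_rot: [[0.982, -0.19, -0.001], [-0.19, -0.982, -0.0], [-0.001, 0.001, -1.0]]
contact_force: [-0.2, 0.2, 0.1]
opening: 0.004
```

```bash
python3 -c "
from h import *
d=snapshot('scene');cv2.imwrite('pics/sc12.png',cv2.resize(d['frame'][180:330,230:430,::-1],None,fx=4,fy=4,interpolation=cv2.INTER_CUBIC))
go(0,208,90)"
```

```text
t 11.6 open 0.0076342930803617245 F [-1.128   0.0836  0.4776] tcp fix mm [  1.0102 209.793  194.9721] tool x in fix deg -0.02278230076856379 q [11.4065 20.2513 81.3202 -0.0248 78.4911 22.4342]
tool shift norm [-0.0031  0.0057  0.3499]
```

View pics/sc12.png

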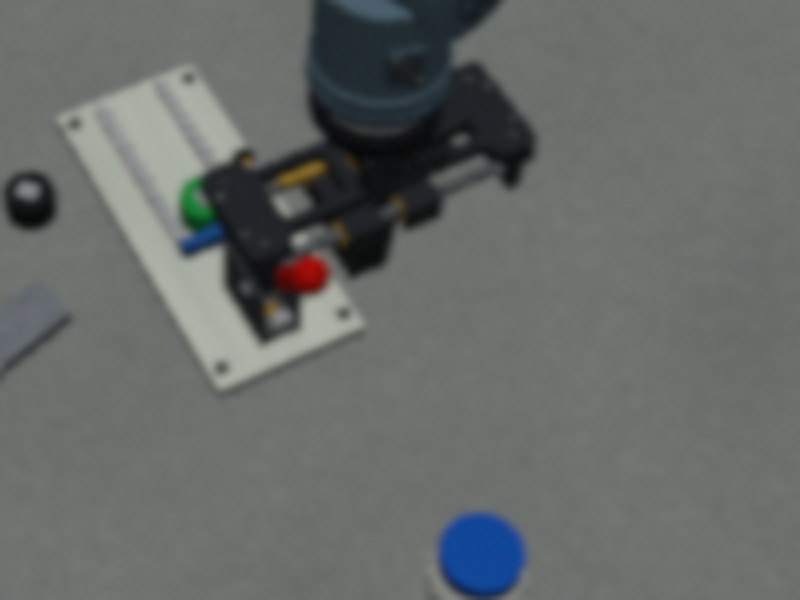

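```bash
python3 -c "
from h import *
d=snapshot('scene')
for dz in (0,25,33,40): print(dz,(proj(d,[g(1+x,210+9,195+dz) for x in (-17.5,0,17.5)])-[230,180]+.5)*4)"
```

```text
0 [[391.1712 291.3621]
 [366.9092 302.1255]
 [342.4508 312.976 ]]
25 [[393.8745 268.7853]
 [369.2375 279.6274]
 [344.3979 290.5587]]
33 [[394.7577 261.4088]
 [369.9983 272.2761]
 [345.0342 283.2332]]
40 [[395.5379 254.8925]
 [370.6704 265.7817]
 [345.5964 276.7613]]
```

carry_out(
  motion=[
    [[-1, -0.003, 0, 0.1, 0], [-1, -0.003, 0, 0.2, 0], [-1, -0.003, 0, 0.28, 0], [-1, -0.003, 0, 0.33, 0], [-1, -0.003, 0, 0.343, 0], [-1, -0.003, 0, 0.343, 0]],
  ],
)

```text
t: 12.15
position: [0.601, 0.2403, 0.0914]
ee_rot: [[0.981, -0.194, -0.003], [-0.194, -0.981, -0.001], [-0.003, 0.001, -1.0]]
contact_force: [0.4, 0.1, -0.8]
opening: 0.008
```

```bash
python3 -c "
from h import *
d=snapshot('scene');cv2.imwrite('pics/sc13.png',cv2.resize(d['frame'][200:300,250:390,::-1],None,fx=5.7,fy=5.7,interpolation=cv2.INTER_CUBIC))
d=snapshot('top');cv2.imwrite('pics/top13.png',cv2.resize(d['frame'][120:270,150:350,::-1],None,fx=4,fy=4,interpolation=cv2.INTER_CUBIC))
st()"
```

```text
t 12.25 open 0.0049414251603545 F [-0.4149 -0.7047  0.9384] tcp fix mm [  1.5098 209.5384  94.0695] tool x in fix deg -0.13376660242390195 q [11.3568 25.9893 85.8351 -0.0032 68.0754 22.4918]
```

View pics/sc13.png

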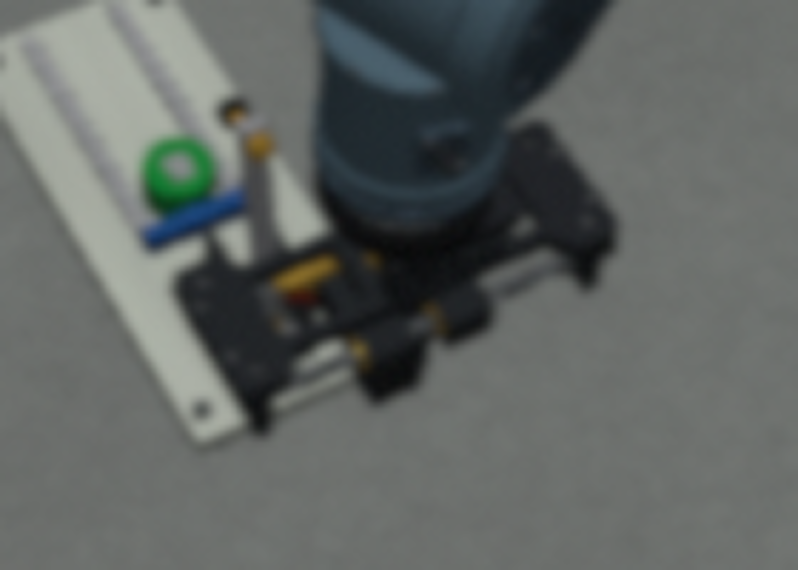

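View pics/top13.png

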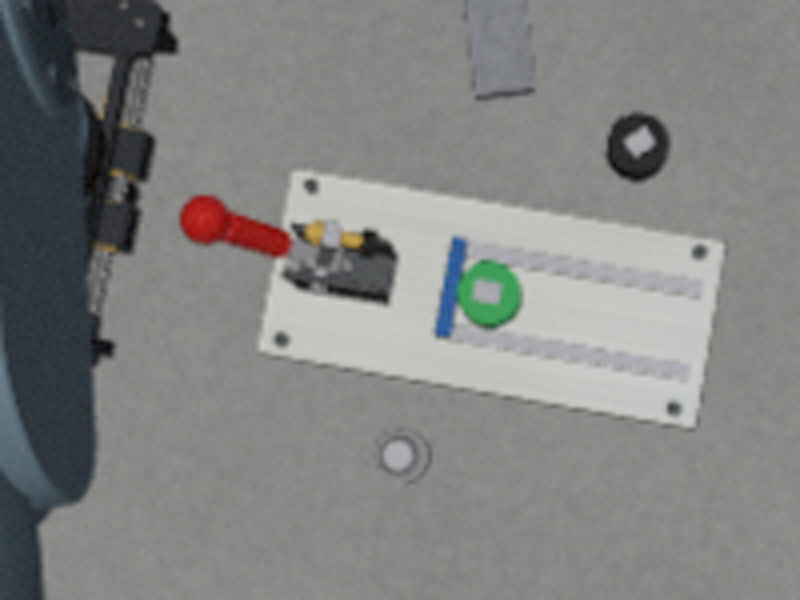

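The fingers hang about 29 mm behind the knob (knob at (205,218) and gripper edge at x≈150 in the top crop), in line with it. I'll push the handle.

carry_out(
  motion=[
    [[-1, 0, -0.04, 0, 0], [-1, 0, -0.075, 0, 0], [-1, 0, -0.09, 0, 0], [-1, 0, -0.11, 0, 0], [-1, 0, -0.13, 0, 0], [-1, 0, -0.15, 0, 0], [-1, 0, -0.17, 0, 0], [-1, 0, -0.19, 0, 0], [-1, 0, -0.21, 0, 0], [-1, 0, -0.23, 0, 0]],
  ],
)

```text
t: 13.08
position: [0.6151, 0.3101, 0.0926]
ee_rot: [[0.981, -0.192, -0.0], [-0.192, -0.981, -0.0], [-0.0, 0.0, -1.0]]
contact_force: [-0.2, 0.1, 0.6]
opening: 0.006
```

```bash
python3 -c "
from h import *
d=snapshot('scene');cv2.imwrite('pics/sc14.png',cv2.resize(d['frame'][190:290,230:370,::-1],None,fx=5.7,fy=5.7,interpolation=cv2.INTER_CUBIC))
st()"
```

```text
t 13.1333 open 0.0055175464737381285 F [-0.5453 -0.0103  0.3081] tcp fix mm [  0.3667 280.5272  92.711 ] tool x in fix deg -0.04464753846667862 q [16.9721 30.7375 79.0663  0.0314 70.1735 28.0062]
```

View pics/sc14.png

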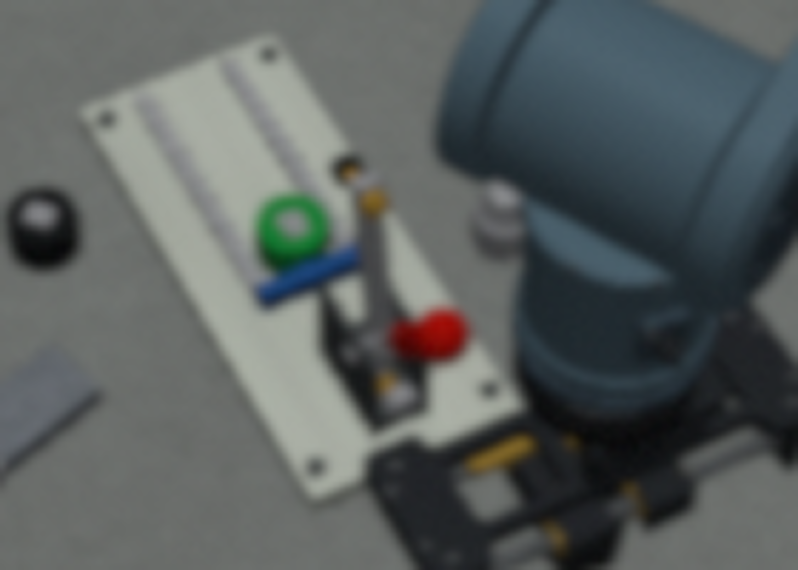

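I had the sign wrong: the tool moved away from the knob, to fixture y≈280. It touched nothing, since the force stayed near zero and it passed well above the jar. I'll push in the right direction now.

carry_out(
  motion=[
    [[-1, 0, 0.1, 0, 0], [-1, 0, 0.2, 0, 0], [-1, 0, 0.28, 0, 0], [-1, 0, 0.31, 0, 0], [-1, 0, 0.33, 0, 0], [-1, 0, 0.35, 0, 0], [-1, 0, 0.37, 0, 0], [-1, 0, 0.39, 0, 0], [-1, 0, 0.41, 0, 0], [-1, 0, 0.43, 0, 0], [-1, 0, 0.45, 0, 0], [-1, 0, 0.47, 0, 0]],
  ],
)

```text
t: 14.13
position: [0.5905, 0.1745, 0.0954]
ee_rot: [[0.982, -0.191, 0.006], [-0.191, -0.982, 0.004], [0.005, -0.005, -1.0]]
contact_force: [1.8, 8.2, 7.4]
opening: 0.003
```

```bash
python3 -c "
from h import *
d=snapshot('scene');cv2.imwrite('pics/sc15.png',cv2.resize(d['frame'][190:290,230:370,::-1],None,fx=5.7,fy=5.7,interpolation=cv2.INTER_CUBIC))
st()"
```

```text
t 14.1833 open 0.0029812569906638164 F [2.031  6.4141 5.9255] tcp fix mm [  2.1645 140.5426  95.1406] tool x in fix deg -0.014888254693461727 q [ 5.2361 21.8518 91.4968  0.1751 66.3145 16.1805]
```

View pics/sc15.png

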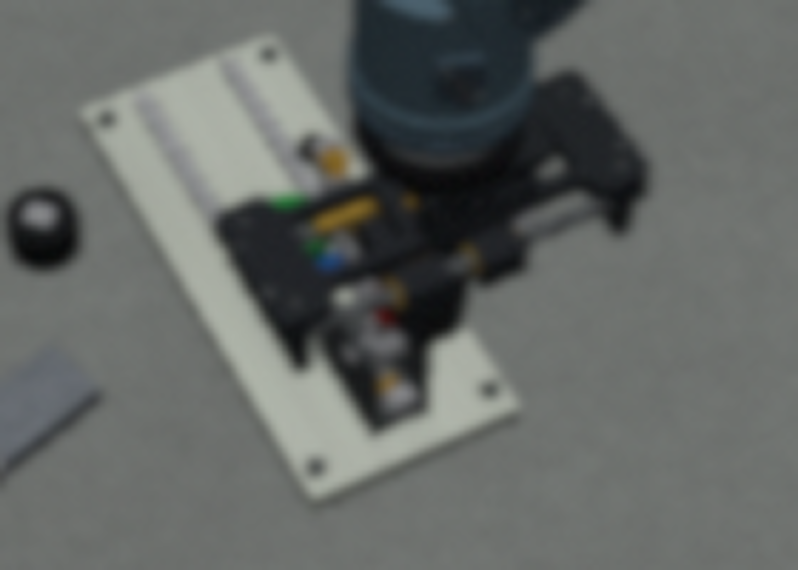

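The arm is swinging over, with the pad now at (325,155). The force is about 6 N along the push and 6 N upward, so I'll raise the tool slightly as the knob rises to keep it away from the gripper's body, and continue.

carry_out(
  motion=[
    [[-1, 0, 0.008, -0.015, 0], [-1, 0, 0.02, -0.027, 0], [-1, 0, 0.035, -0.027, 0], [-1, 0, 0.05, -0.027, 0], [-1, 0, 0.065, -0.027, 0], [-1, 0, 0.08, -0.027, 0], [-1, 0, 0.095, -0.027, 0], [-1, 0, 0.11, -0.027, 0]],
  ],
)

```text
t: 14.85
position: [0.583, 0.1406, 0.1021]
ee_rot: [[0.982, -0.191, 0.003], [-0.191, -0.982, 0.002], [0.003, -0.002, -1.0]]
contact_force: [1.7, 4.3, 3.4]
opening: 0.006
```

```bash
python3 -c "
from h import *
d=snapshot('scene');cv2.imwrite('pics/sc16.png',cv2.resize(d['frame'][190:290,230:370,::-1],None,fx=5.7,fy=5.7,interpolation=cv2.INTER_CUBIC))
st()"
```

```text
t 14.9 open 0.0037529989007088335 F [1.7273 2.1326 1.2135] tcp fix mm [  1.2269 105.7826 101.8083] tool x in fix deg -0.024373173319790952 q [ 2.0935 19.678  93.5689  0.0413 66.6106 13.1014]
```

View pics/sc16.png

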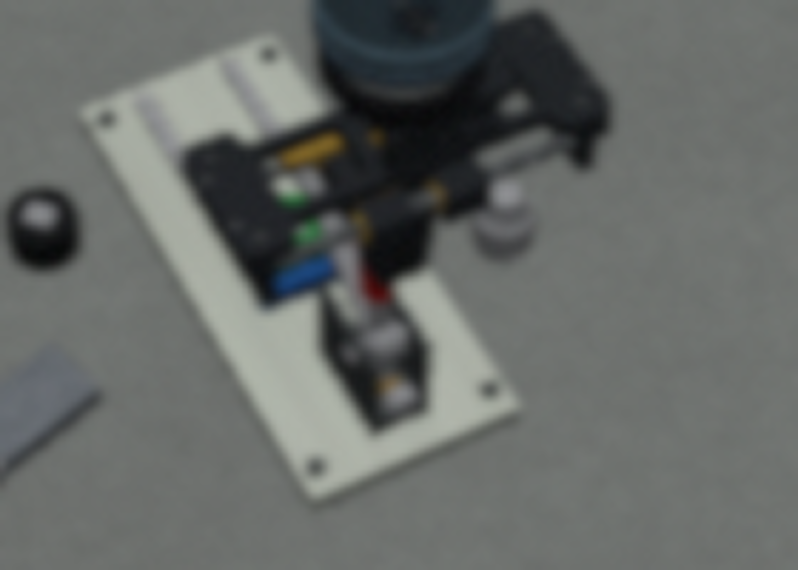

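carry_out(
  motion=[
    [[-1, 0, 0.015, 0, 0], [-1, 0, 0.03, 0, 0], [-1, 0, 0.045, 0, 0], [-1, 0, 0.06, 0, 0], [-1, 0, 0.075, 0, 0], [-1, 0, 0.085, 0, 0], [-1, 0, 0.085, 0, 0]],
  ],
)

```text
t: 15.48
position: [0.5763, 0.1127, 0.1005]
ee_rot: [[0.981, -0.193, -0.001], [-0.193, -0.981, -0.0], [-0.001, 0.001, -1.0]]
contact_force: [-0.2, -0.3, 0.5]
opening: 0.003
```

```bash
python3 -c "
from h import *
d=snapshot('scene');cv2.imwrite('pics/sc17.png',cv2.resize(d['frame'][190:290,230:370,::-1],None,fx=5.7,fy=5.7,interpolation=cv2.INTER_CUBIC))
st()"
```

```text
t 15.5333 open 0.003844863982321088 F [0.325  0.6571 0.434 ] tcp fix mm [  0.1485  78.7723 100.6583] tool x in fix deg -0.12680281307363533 q [-0.4617 18.5419 95.2276 -0.0112 66.2633 10.6696]
```

View pics/sc17.png

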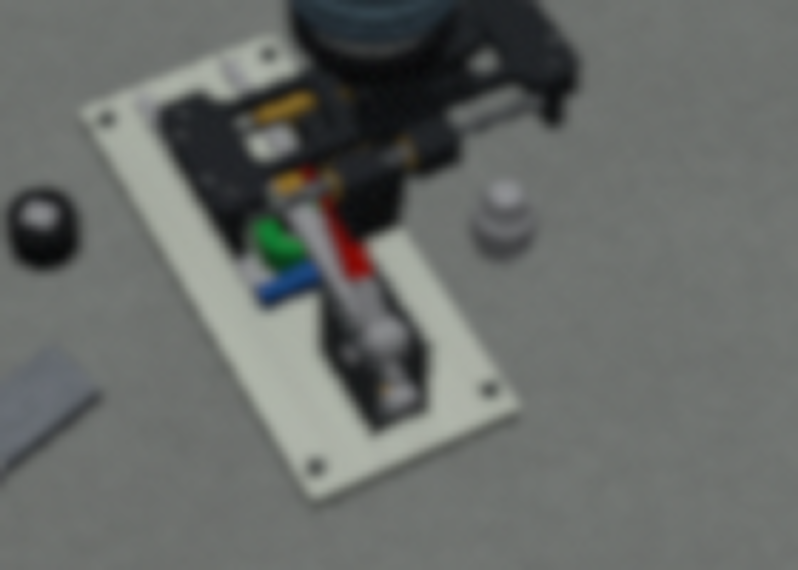

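The contact force has gone, so I'll back off away from the specimen and up, then check.

carry_out(
  motion=[
    [[-1, 0, -0.05, 0, 0], [-1, 0, -0.12, 0, 0], [-1, 0, -0.2, -0.02, 0], [-1, 0, -0.2, -0.12, 0], [-1, 0, -0.25, -0.24, 0], [-1, 0, -0.35, -0.36, 0], [-1, 0, -0.45, -0.45, 0], [-1, 0, -0.55, -0.45, 0], [-1, 0, -0.6, -0.45, 0], [-1, 0, -0.6, -0.45, 0], [-1, 0, -0.6, -0.45, 0]],
  ],
)

```text
t: 16.45
position: [0.6108, 0.2909, 0.2352]
ee_rot: [[0.982, -0.19, -0.001], [-0.19, -0.982, -0.001], [-0.001, 0.001, -1.0]]
contact_force: [-0.1, 0.0, 0.4]
opening: 0.008
```

```bash
python3 -c "
from h import *
st()
for c in ('scene','top'):
  d=snapshot(c)
  if c=='scene':cv2.imwrite('pics/sc18.png',cv2.resize(d['frame'][190:290,230:370,::-1],None,fx=5.7,fy=5.7,interpolation=cv2.INTER_CUBIC))
  else: cv2.imwrite('pics/top18.png',cv2.resize(d['frame'][120:270,150:350,::-1],None,fx=4,fy=4,interpolation=cv2.INTER_CUBIC))
  for n in ('specimen','handle_knob','clamp_pad','black_mount','objective'):print(c,n,[(1000*R.T@(np.array(x['position'])-C),np.round(x['position'],3),x['score']) for x in landmark_of(c,n)[:2]])
"
```

```text
t 16.45 open 0.008056844058244441 F [-0.1407  0.0086  0.3538] tcp fix mm [ -0.1107 259.8845 235.2078] tool x in fix deg 0.024519908177924116 q [15.4543 22.0715 74.2586 -0.0239 83.7328 26.4323]
scene specimen [(array([ 5.0279, -2.2826, 15.8   ]), array([0.566, 0.033, 0.016]), 0.59)]
scene handle_knob [(array([  4.3922,  36.1014, 129.7   ]), array([0.572, 0.07 , 0.13 ]), 0.82)]
scene clamp_pad [(array([-25.844 , 348.8786,   1.6   ]), array([0.602, 0.383, 0.002]), 0.61), (array([ 4.8672,  0.6405, 63.6   ]), array([0.566, 0.036, 0.064]), 0.54)]
scene black_mount [(array([114.31  , -73.9472,  -5.1   ]), array([ 0.659, -0.059, -0.005]), 0.54)]
scene objective [(array([-23.8672, 348.1423,  -1.7   ]), array([ 0.604,  0.382, -0.002]), 0.7)]
top specimen [(array([ 5.5596, -1.8736, 11.    ]), array([0.566, 0.033, 0.011]), 0.53), (array([-192.6152, -403.6692,    1.2   ]), array([ 0.295, -0.324,  0.001]), 0.21)]
top handle_knob [(array([  4.4088,  39.1607, 127.8   ]), array([0.573, 0.073, 0.128]), 0.77), (array([ 0.3683,  2.8221, 15.1   ]), array([0.562, 0.038, 0.015]), 0.27)]
top clamp_pad [(array([ 1.0961, -0.3982, 66.    ]), array([0.562, 0.035, 0.066]), 0.47)]
top black_mount [(array([117.3312, -73.7675,  -1.9   ]), array([ 0.662, -0.059, -0.002]), 0.75)]
top objective [(array([-108.1689,   38.1615,   -3.7   ]), array([ 0.462,  0.094, -0.004]), 0.45)]
```

View pics/sc18.png

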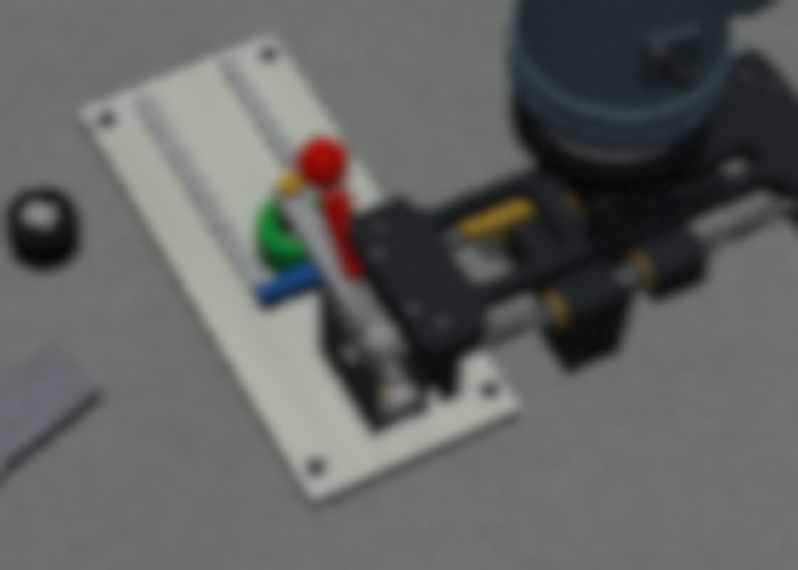

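View pics/top18.png

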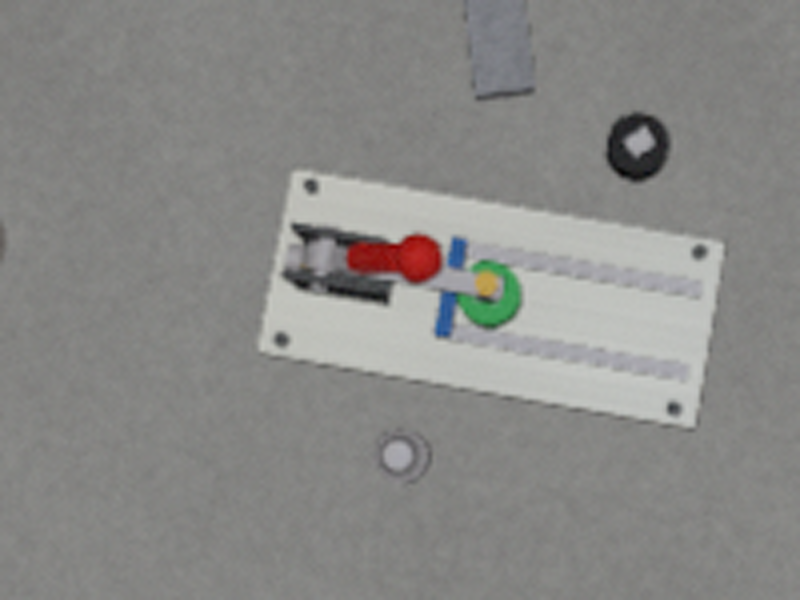

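```bash
python3 -c "
from bench import *
print(sign_off(),get_state()['t'])"
```

```text
the job is handed in; nothing more can be done
the job is handed in; nothing more can be done
```

The specimen is against the blue stop and the clamp is locked on it with the pad over its middle. I handed the job in just after t ≈ 17 s.

**What I did:**
- **Specimen:** with the fingers shut, I slid it home along the channel until the force rose to 7 N and it would move no further.
- **Clamp:** I pushed the red knob over its dead point. The contact force dropped to zero as it snapped, and I then moved clear.

**Last checks:**
- **Handle:** the knob measured at fixture y ≈ 36–39 mm, 128–130 mm high. Locked should be about 35 and 131.
- **Pad:** it was over the seat (y ≈ 0), about 65 mm up. One top guess from the scene camera for the pad was actually the paste jar, so I ignored it.
- **Specimen:** the cameras put its centre about 2 mm short of the seat and 5 mm to the side. That is roughly their accuracy and more than the channel's play, and the top view showed it touching the stop before and after clamping.
- **Other things:** the black mount and objective had not moved, and the brush looked unmoved. I did not measure the wash bottle, paste jar or screwdriver again. The wrist force was about zero.

**What went wrong or disagreed:**
- **Reported height:** the fingertips really hung about 33 mm above the reported tool point, so my first push passed over the specimen without touching it. I corrected for this from the pictures.
- **Wrong direction:** one move went away from the knob instead of towards it. It touched nothing.
- **Upward force:** during the handle push I saw about 7 N upward. It was probably friction, but I cannot rule out the knob brushing the gripper's body, so I raised the tool slightly.

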